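Seat the cell block and hold the hidden clamp bolt

TASK

Press the loose aluminium cell block down into the empty well of the optical cell mount until its top is flush with the clamp, and let go of it. Then reach down into the gap behind the mount's bracket, take the hidden bolt head between the fingers across its two upright flats, and hold it firmly so that it cannot turn while I tighten the nut from the front; do not turn the bolt yourself, and do not disturb the timer, spanner, beaker and tin nearby. The job finishes while you are holding the bolt head: do not let go.

Things in the scene. Friction and masses are not known exactly. Their poses are not given: they have to be found in the camera images.
- mount: Optical cell mount fixed to the worktop. Origin on the worktop, x from its front (nut side) to its back, y to its left, z up; all mm in this frame: grey base plate x -65..105, y -80..80, 10 high; aluminium clamp block x -30..30, y -48..62, top at z 62, with the well and, left of it, two ears with the clamp bolt through them along x; short lamp tube in front at y -12, to x -52.
- gap_top (a point): Point level with the channel's top edges, straight above the bolt head (mount x 58.5, y 48, z 78; axes as the mount's). The dark steel channel behind the block spans mount y -66..74; its front flange, the bracket, is x 30..36, its rear flange x 84..90, so the gap is 48 mm wide; its floor is at z 16. A lens tube (radius 8.5) crosses the gap at y -12, z 38.
- well_mouth (a point): Centre of the well's mouth at the clamp block's top (mount x 0, y -12, z 62; axes as the mount's). Well 39 (x) x 47 (y) mm, 44 deep: about 1.5 mm play each side. A spring ball in its right (-y) wall, 22 mm down, stands 4.5 mm into the well and presses with 3 to 8 N, so the cell block does not drop home by itself but takes a push of some 3 to 15 N.
- cell_block_center (a point): Centre (half-way up) of the loose cell block: plain aluminium, 36 (its x) x 44 (its y) x 44 mm high, about 0.15 kg, standing upright on a slightly stepped-in foot, a 13.5 mm square hole in its top and a small dark window in each x face. Fits the well either way round with its 36 mm side along the mount's x. Flush, this point is 22 mm below the well's mouth.
- bolt_head (a point): Centre of the hidden steel hexagon head, 19 mm across flats, 22 across corners, 12 long (along mount x), in the gap: 22.5 mm behind the bracket, 25.5 ahead of the rear flange, 26 below their tops, 36 above the gap's floor. Its axes turn with the bolt: x along it to the back, y square to the two upright flats. Sleeve and washer before the head are under 19 mm.
- head_rim (a point): Point at the top of the bolt head, 11 mm above the bolt's axis when the joint is 0; it moves when the bolt is turned.
- bolt (a joint): Turn of the clamp bolt (head, shank, nut together) about the mount's x axis, rad. At 0 two flats stand exactly upright, facing the mount's left and right; it starts within 0.15 of that. Positive tips the head's top to the mount's right (-y). Slight friction (0.02 N m); stays where left.
- timer: Bystander: lab timer, leaning wedge 41 x 62 x 52 mm; origin at the middle of its underside.
- spanner: Bystander: open-ended steel spanner 160 mm long lying on the worktop before the mount; origin at the middle of its underside, its x axis along it.
- beaker: Bystander: small glass beaker, 58 mm across, 70 mm high; origin at the middle of its underside.
- tin: Bystander: round tin of fittings, 66 mm across, 54 mm high; origin at the middle of its underside.
There are look-alikes about, which are no part of the job. What is shaped like the part that bears cell_block_center but blue is not meant.

How it is judged:
On the way:
1. the cell block is pressed flush into the well and let go (z of cell_block_center in the frame of well_mouth between -0.026 and -0.0195 m and horizontal distance between cell_block_center and well_mouth below 0.005 m and angle between cell_block_center's own z axis and vertical below 0.07 rad and contact force between the fingers and cell_block below 0.5 N), for 0.2 s.
At the end, for the whole second after the job is handed in: The cell block sits upright and untouched in the well, its top flush within 2.5 mm; the fingers grip the bolt head (over 12 N, pads summed), the point between the pads within 18 mm of its centre (7 mm sideways); the bolt is still and turned no more than 15 degrees from where it was (all of step 1 and contact force between the fingers and bolt above 12 N and distance between the grasp point and bolt_head below 0.018 m and y of the grasp point in the frame of mount between 0.041 and 0.055 m and distance of head_rim from where it was at the start of the episode below 0.003 m and velocity of joint bolt between -0.1 and 0.1 rad/s); the arm keeps its last pose, push and grip.
It fails at once if the timer is disturbed (moved by more than 30 mm) (distance of timer from where it was at the start of the episode above 0.03 m).
It fails at once if the spanner is disturbed (moved by more than 30 mm) (distance of spanner from where it was at the start of the episode above 0.03 m).
It fails at once if the beaker is disturbed (moved by more than 30 mm) (distance of beaker from where it was at the start of the episode above 0.03 m).
It fails at once if the tin is disturbed (moved by more than 30 mm) (distance of tin from where it was at the start of the episode above 0.03 m).
It fails at once if the bolt is turned by more than about 25 degrees (distance of head_rim from where it was at the start of the episode above 0.0048 m).
It also fails if it takes over 51 s, if anything falls off the work surface, if the arm or the gripper's body presses on something with over 40 N, if the wrist force passes 120 N, or if a joint passes its speed limit or range.

ROBOT

A 7-joint arm with a two-finger parallel gripper is mounted at the origin on a cart in front of the work surface, level with it; the furniture and walls round the work are solid. World frame = base frame: x ahead of the robot, y to its left, z up, the work surface at z = 0. Lengths are in m, angles in rad, forces in N, time in s.
With the tool pointing down it reaches from about 0.4 to 0.85 m from the base axis. Payload 10.4 kg.
Tool frame: the origin (TCP) lies at the very end of the fingers, on their centre line; the grasp point (between the pads) lies 19 mm behind it; y points along the fingers, x is the direction in which the jaws open and shut, and the axes are right-handed (so a half turn about y gives the same grasp; the last joint's range is limited). The gripper opens to 87 mm and grips with 3 to 60 N. Pads are 19 mm wide; open, the fingers measure 117 mm over their backs; the gripper's body (75 mm by 190 mm) begins 51 mm behind the grasp point.
Start: joints at [1.297, 0.332, -0.065, 1.46, 0.022, 1.35, -0.088], TCP at [0.155, -0.605, 0.223] pointing down, gripper open.
Joint ranges: [-2.6, 2.6], [-0.5, 2.12], [-1.47, 1.34], [0.16, 2.42], [-1.27, 4.41], [0.06, 2.06], [-2.6, 2.6]. Speed limits (rad/s): [2.22, 2.22, 2.79, 2.79, 3.14, 3.14, 3.14].

INTERFACE

Orientations are given as a unit quaternion [x, y, z, w].
In Python, from bench import readout, vision, r gives the robot as it stands.
- The arm moves only by the tool arm_command, never from a script. Its argument "targets" is a list that holds one entry, the list of rows, each a list of 6 numbers: the shift along the tool's x, y, z in m, then the turn, a rotation vector about the tool's x, y, z in degrees. A call has 1 to 12 rows; each row shifts and turns the commanded pose from where the row before left it, along the tool's axes as they then stand; what a row does not reach is not made up. A row lasts 1/12 s, in which the tool goes at most 41.7 mm and 7.16 degrees, less where a joint would pass 70% of its speed; a pose out of reach is approached as far as the arm can. A call is refused whole if a number of a shift passes 0.0417 or a number of a turn 7.16, either way. A call with a gripper value outside its range is refused whole. "hand" is the opening, from 0 (shut) to 1 (fully open), set as the call begins (left out, the last holds). The fingers move at their own pace and stop on an object; "grip_force" is the grip in N (left out, the last holds). Time passes only in rows, so rows that do not move let the fingers close. It gives the time, the measured TCP pose, the force and the opening at its end, in the units of the state.
- readout.read_state(): the state, without advancing time (a new reading comes with each control period).
- vision.camera(name): name is "scene" or "side" or "wrist"; returns a dict with "pixels" (384x512x3 uint8, blue, green, red), "fovy" (degrees; the focal length in pixels is half the picture's height over the tangent of half this angle, whatever the lens; pixels are square), "cx", "cy" (the principal point, pixels), "R" (3x3) and "t" (3): a world point X has camera coordinates R X + t; the wrist camera has in their place "mount" (4x4, takes a point from camera to tool coordinates, whose origin is the TCP and whose axes are the tool frame's). Camera axes: x right, y down, z forward; pixel columns grow to the right and rows downward; lengths in m; the calibration is good to about 2 mm. A picture is of the moment at which its call begins: read the wrist's pose just before it. There is no depth.
- r.close_job(): hands the job in, once; it reports no verdict.
The state is a dict: "time": time; "joint_positions": joint angles; "joint_vel": joint speeds; "joint_torque": joint torques, N m; "ee_pos": TCP position; "eef_rot": TCP orientation; "ft_force": force on the tool from outside, world axes, zero at the start; "torque": the same for the moment, N m; "width": finger opening in m.
Only numpy, scipy, OpenCV 4.12 (cv2) and the standard library are available. Lean on these libraries where they do the work, as an engineer would, in place of code of your own. Each camera call takes 0.05 s, during which the arm holds its last target.

## Working session

There is one attempt and no reset: what is moved stays moved. The work goes in short steps, Python scripts to look and compute and a tool call to move; the robot and the scene stay as the last step left them, time stands still between calls to the robot, and variables do not carry over. Pictures are saved under pics/ and viewed, and the job is handed in when it is done.

Besides the shell and the picture viewer there is one more tool, called by a JSON object that holds its "op" and its "data", one argument or row to a line. arm_command: Moves the arm, as the interface text tells. Its arguments: {"type":"object","properties":{"targets":{"type":"array","items":{"type":"array","items":{"type":"array","items":{"type":"number"}}}},"hand":{"type":"number"},"grip_force":{"type":"number"}},"required":["targets"]}

```bash
ls; mkdir -p pics; cat > h.py <<'E'
import numpy as np, cv2, json
from bench import readout, vision, r
from scipy.spatial.transform import Rotation as R
def snap(name,fn):
    s=readout.read_state(); c=vision.camera(name); cv2.imwrite(f'pics/{fn}.png',c['pixels'])
    d={k:(np.array(c[k]).tolist()) for k in c if k!='pixels'}
    d['ee_pos']=np.array(s['ee_pos']).tolist(); d['eef_rot']=np.array(s['eef_rot']).tolist()
    json.dump(d,open(f'pics/{fn}.json','w')); return c['pixels'],d
def load(fn): return cv2.imread(f'pics/{fn}.png'),json.load(open(f'pics/{fn}.json'))
def f_of(d): return 192/np.tan(np.radians(d['fovy'])/2)
def cam(d): # returns world<-cam rotation, cam origin
    if 'mount' in d:
        M=np.array(d['mount']);Rt=R.from_quat(d['eef_rot']).as_matrix()
        return Rt@M[:3,:3], Rt@M[:3,3]+np.array(d['ee_pos'])
    Rc=np.array(d['R']);return Rc.T,-Rc.T@np.array(d['t'])
def ray(d,uv):
    A,o=cam(d);f=f_of(d);v=A@np.array([(uv[0]-d['cx'])/f,(uv[1]-d['cy'])/f,1]);return o,v/np.linalg.norm(v)
def onz(d,uv,z):
    o,v=ray(d,uv);return o+v*(z-o[2])/v[2]
def tri(obs):
    P=np.zeros((3,3));q=np.zeros(3);
    for d,uv in obs:
        o,v=ray(d,uv);K=np.eye(3)-np.outer(v,v);P+=K;q+=K@o
    X=np.linalg.solve(P,q)
    return X,[float(np.linalg.norm((np.eye(3)-np.outer(v,v))@(X-o))) for o,v in [ray(d,uv) for d,uv in obs]]
def proj(d,X):
    A,o=cam(d);p=A.T@(np.array(X)-o);f=f_of(d);return [p[0]/p[2]*f+d['cx'],p[1]/p[2]*f+d['cy']]
def st():
    s=readout.read_state();
    print(s['time'],np.round(s['ee_pos'],4),np.round(s['eef_rot'],4),'F',np.round(s['ft_force'],1),'w',np.round(s['width'],4),'q',np.round(s['joint_positions'],2)); return s
E
python3 - <<'E'
from h import *
st()
for n in ['scene','side','wrist']:
    p,d=snap(n,n+'0'); print(n,{k:np.round(v,3).tolist() for k,v in d.items()})
st()
E
```

```text
pics
0.0 [ 0.155  -0.6051  0.2218] [-0.5583  0.434  -0.4331  0.5589] F [0.6 0.3 0.5] w 0.0876 q [ 1.3   0.33 -0.06  1.46  0.02  1.35 -0.09]
scene {'fovy': 55.955, 'cx': 253.093, 'cy': 186.495, 'R': [[-0.691, -0.723, -0.01], [-0.417, 0.41, -0.811], [0.59, -0.556, -0.585]], 't': [0.327, 0.329, 0.554], 'ee_pos': [0.155, -0.605, 0.222], 'eef_rot': [-0.558, 0.434, -0.433, 0.559]}
side {'fovy': 48.613, 'cx': 245.626, 'cy': 187.925, 'R': [[-0.933, -0.359, -0.026], [-0.152, 0.459, -0.875], [0.326, -0.813, -0.483]], 't': [0.476, 0.166, 0.823], 'ee_pos': [0.155, -0.605, 0.222], 'eef_rot': [-0.558, 0.434, -0.433, 0.559]}
wrist {'fovy': 66.389, 'cx': 254.109, 'cy': 194.8, 'mount': [[1.0, -0.001, 0.001, 0.0], [-0.001, -0.273, 0.962, -0.163], [-0.001, -0.962, -0.273, 0.074], [0.0, 0.0, 0.0, 1.0]], 'ee_pos': [0.155, -0.605, 0.222], 'eef_rot': [-0.558, 0.434, -0.433, 0.559]}
0.15 [ 0.155  -0.6052  0.2219] [-0.5584  0.4339 -0.4332  0.5589] F [-0.1  1.1 -0.4] w 0.0876 q [ 1.3   0.33 -0.06  1.46  0.02  1.35 -0.09]
```

View pics/scene0.png

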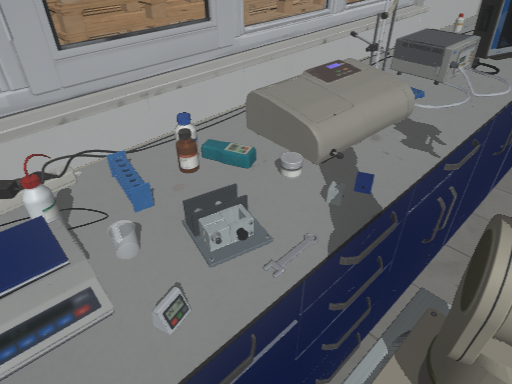

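View pics/side0.png

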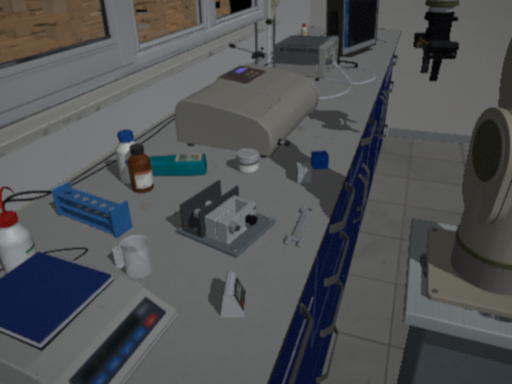

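View pics/wrist0.png

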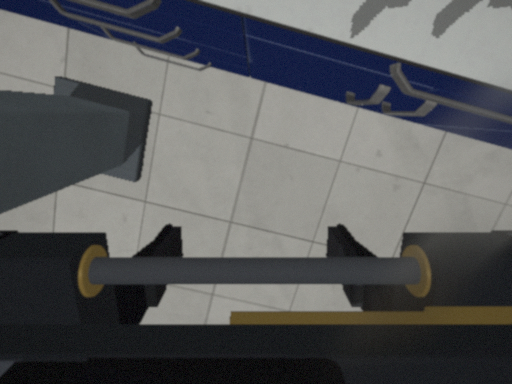

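```bash
python3 - <<'E'
from h import *
a,_=load('scene0');b,_=load('side0')
c1=cv2.resize(a[150:280,170:390],None,fx=3.5,fy=3.5,interpolation=cv2.INTER_CUBIC)
c2=cv2.resize(b[140:260,170:340],None,fx=4.5,fy=4.5,interpolation=cv2.INTER_CUBIC)
cv2.imwrite('pics/z1.png',c1);cv2.imwrite('pics/z2.png',c2)
E
```

```text
(no output)
```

View pics/z1.png

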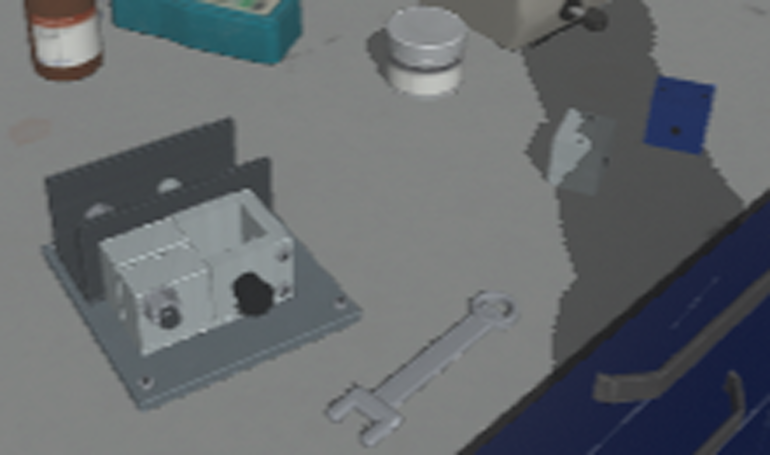

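View pics/z2.png

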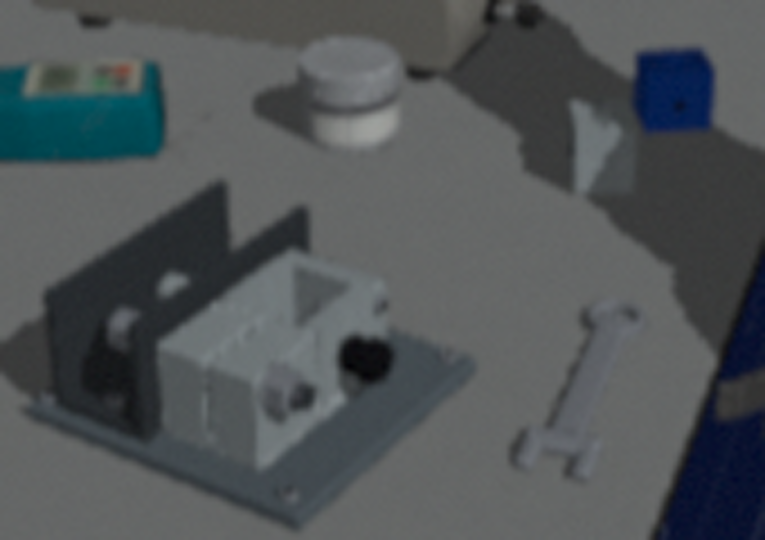

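Two candidates: the blue block at scene (364,182), which is the excluded look-alike, and the bare aluminium block at scene (336,193) / side (304,172), half in the arm's shadow, with a small dark window. The aluminium one fits. I'll get rough positions next.

```bash
python3 - <<'E'
from h import *
_,a=load('scene0');_,b=load('side0')
print('block',tri([(a,(336,193)),(b,(304,172))]))
def S(x,y):return (170+x/3.5-.36,150+y/3.5-.36)
def D(x,y):return (170+x/4.5-.39,140+y/4.5-.39)
for n,p,q in [('A base front-left corner',(145,407),(298,527)),('base front-right',(360,315),(473,365)),('base back-left',(44,248),(26,408)),
  ('rear flange top left',(46,178),(47,297)),('rear flange top right',(232,119),(223,183)),('brk top right',(269,158),(304,208)),('clamp top right front',(294,240),(385,283)),('clamp top left back',(100,240),(160,348)),('clamp top left front',(136,291),(258,390))]:
    X,e=tri([(a,S(*p)),(b,D(*q))]); print(n,np.round(X*1000,1),np.round(np.array(e)*1000,1))
for n,uv in [('spanner1',(S(370,415))),('sp2',S(495,310)),('tinbase',S(425,85)),('blue',S(675,130))]: print(n,onz(a,uv,0.0))
for n,uv in [('timer',(172,318)),('beaker',(126,252))]: print(n,onz(a,uv,0.0))
E
```

```text
block (array([ 0.44016506, -0.26989099,  0.02191768]), [0.0003030395970454521, 0.0003030395970454758])
A base front-left corner [489.7 110.8  -2.5] [0. 0.]
base front-right [ 4.518e+02 -4.130e+01  4.000e-01] [0.9 0.9]
base back-left [655.6  71.    0.8] [0.9 0.9]
rear flange top left [636.   71.5  73. ] [0.9 0.9]
rear flange top right [601.8 -64.   72.7] [0.2 0.2]
brk top right [549.3 -51.3  72.9] [0.2 0.2]
clamp top right front [492.1 -19.5  54.9] [1.1 1.1]
clamp top left back [574.6  74.3  57.9] [1. 1.]
clamp top left front [518.6  88.   56.7] [3.1 3.1]
spanner1 [0.38675766 0.01734986 0.        ]
sp2 [ 0.39137329 -0.1088827   0.        ]
tinbase [ 0.60331021 -0.27865452  0.        ]
blue [ 0.42077747 -0.37201451  0.        ]
timer [0.43816987 0.24417385 0.        ]
beaker [0.65447696 0.22413626 0.        ]
```

```bash
cat >> h.py <<'E'
def plan(target_pos,yaw=None,quat=None,maxd=0.0417):
    """print moves: current -> target; tool pointing down w/ tool x at world yaw"""
    s=readout.read_state();Rc=R.from_quat(s['eef_rot'])
    if quat is not None: Rt=R.from_quat(quat)
    elif yaw is not None:
        X=np.array([np.cos(yaw),np.sin(yaw),0]);Y=np.array([0,0,-1.]);Rt=R.from_matrix(np.c_[X,Y,np.cross(X,Y)])
    else: Rt=Rc
    d=np.array(target_pos)-s['ee_pos']
    print('cur',np.round(s['ee_pos'],4),'d world',np.round(d,4),'d tool(cur)',np.round(Rc.inv().apply(d),4),'d tool(tgt)',np.round(Rt.inv().apply(d),4),'rotvec deg',np.round((Rc.inv()*Rt).as_rotvec(degrees=True),2))
E
python3 - <<'E'
from h import *
s=st();M=R.from_quat(s['eef_rot']).as_matrix();print(np.round(M,3), np.degrees(np.arctan2(M[1,0],M[0,0])))
for yaw in (75.8,-104.2): plan([0.44,-0.27,0.2],np.radians(yaw))
plan([0.38,-0.27,0.2])
E
```

```text
0.15 [ 0.155  -0.6052  0.2219] [-0.5584  0.4339 -0.4332  0.5589] F [-0.1  1.1 -0.4] w 0.0876 q [ 1.3   0.33 -0.06  1.46  0.02  1.35 -0.09]
[[ 0.248 -0.     0.969]
 [-0.969  0.001  0.248]
 [-0.001 -1.    -0.   ]] -75.62860379927112
cur [ 0.155  -0.6052  0.2219] d world [ 0.285   0.3352 -0.0219] d tool(cur) [-0.2539  0.0222  0.3592] d tool(tgt) [ 0.3948  0.0219 -0.194 ] rotvec deg [-8.0000e-02 -1.5143e+02 -2.0000e-02]
cur [ 0.155  -0.6052  0.2219] d world [ 0.285   0.3352 -0.0219] d tool(cur) [-0.2539  0.0222  0.3592] d tool(tgt) [-0.3948  0.0219  0.194 ] rotvec deg [ 2.000e-02  2.857e+01 -6.000e-02]
cur [ 0.155  -0.6052  0.2219] d world [ 0.225   0.3352 -0.0219] d tool(cur) [-0.2688  0.0222  0.3011] d tool(tgt) [-0.2688  0.0222  0.3011] rotvec deg [0. 0. 0.]
```

{"op": "arm_command", "data": {
  "targets": [
    [[-0.021, 0.002, 0.03, 0, 0, 0], [-0.021, 0.002, 0.03, 0, 0, 0], [-0.021, 0.002, 0.03, 0, 0, 0], [-0.021, 0.002, 0.03, 0, 0, 0], [-0.021, 0.002, 0.03, 0, 0, 0], [-0.021, 0.002, 0.03, 0, 0, 0], [-0.021, 0.002, 0.03, 0, 0, 0], [-0.021, 0.002, 0.03, 0, 0, 0], [-0.021, 0.002, 0.03, 0, 0, 0], [-0.021, 0.002, 0.03, 0, 0, 0], [-0.021, 0.002, 0.03, 0, 0, 0], [-0.021, 0.002, 0.03, 0, 0, 0]]
  ]
}}

```text
time: 1.15
ee_pos: [0.4421, -0.2705, 0.1985]
eef_rot: [0.559, -0.434, 0.434, -0.559]
ft_force: [1.2, -1.0, -0.7]
width: 0.0872
```

{"op": "arm_command", "data": {
  "targets": [
    [[0, 0, 0, 0, 7, 0], [0, 0, 0, 0, 7, 0], [0, 0, 0, 0, 7, 0], [0, 0, 0, 0, 7, 0], [0, 0, 0, 0, 0, 0], [0, 0, 0, 0, 0, 0]]
  ]
}}

```text
time: 1.65
ee_pos: [0.4413, -0.2719, 0.1984]
eef_rot: [-0.438, 0.555, -0.555, 0.438]
ft_force: [1.0, -0.6, 0.4]
width: 0.0864
```

```bash
python3 - <<'E'
from h import *
st()
p,d=snap('wrist','w1');cv2.imwrite('pics/w1b.png',cv2.resize(p,None,fx=1.5,fy=1.5,interpolation=cv2.INTER_CUBIC))
st()
E
```

```text
1.65 [ 0.4413 -0.2719  0.1984] [-0.4383  0.555  -0.5548  0.4382] F [ 1.  -0.6  0.4] w 0.0864 q [ 0.79  0.14 -0.36  1.76  0.05  1.26 -1.38]
1.7 [ 0.4413 -0.2719  0.1985] [-0.4384  0.5549 -0.5548  0.4383] F [0.5 0.7 0.1] w 0.0869 q [ 0.79  0.13 -0.36  1.76  0.05  1.26 -1.38]
```

View pics/w1b.png

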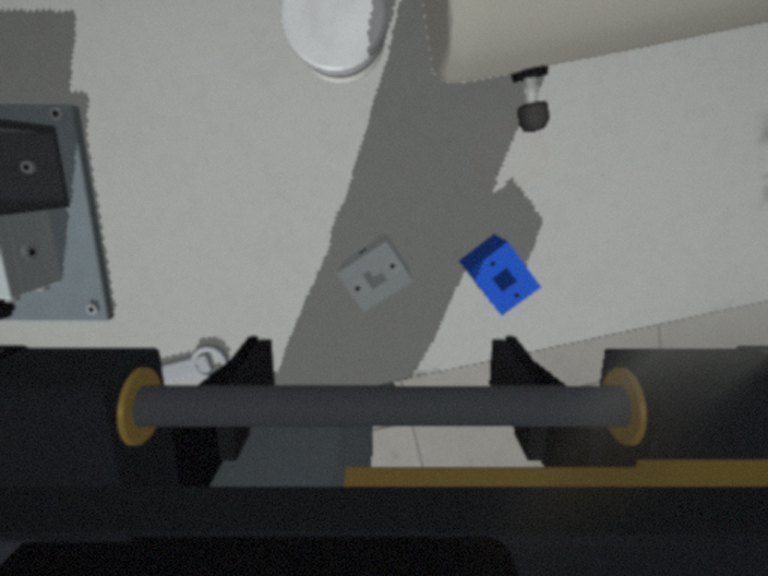

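```bash
python3 - <<'E'
from h import *
p,d=load('w1')
c=p[148:220,205:295];c=cv2.convertScaleAbs(c,alpha=1.6,beta=-60);cv2.imwrite('pics/w1c.png',cv2.resize(c,None,fx=8,fy=8,interpolation=cv2.INTER_CUBIC))
E
```

```text
(no output)
```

View pics/w1c.png

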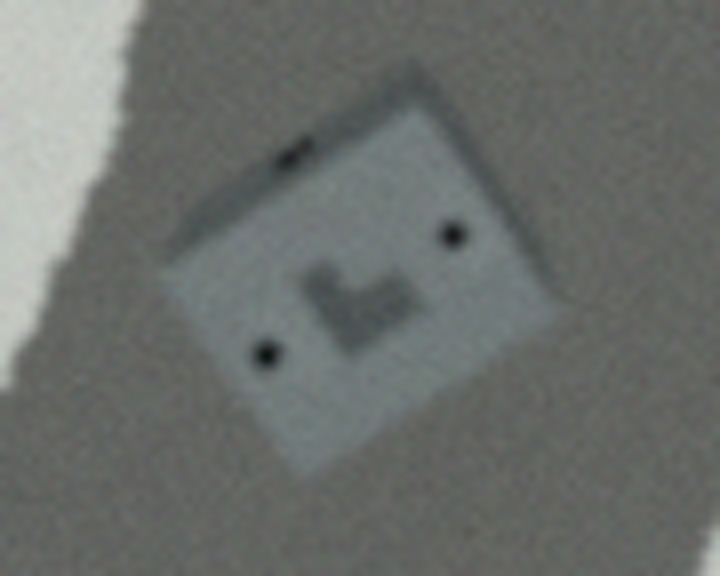

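The enlarged crop shows the bare aluminium block: square hole and two screws on top, dark window on its upper-left face. Its top corners in the crop are at (415,105), (560,310), (307,475) and (165,272).

```bash
python3 - <<'E'
from h import *
p,d=load('w1')
uv=[(205+x/8-.44,148+y/8-.44) for x,y in [(415,105),(560,310),(307,475),(165,272)]]
P=np.array([onz(d,u,0.044) for u in uv]);print(np.round(P*1000,1),np.round(P.mean(0)*1000,1))
e=[np.linalg.norm(P[i]-P[(i+1)%4])*1000 for i in range(4)];print(np.round(e,1))
# block y axis (44 direction)
v=P[0]-P[3]+P[1]-P[2];w=P[1]-P[0]+P[2]-P[3]
print('44 dir yaw',np.degrees(np.arctan2(v[1],v[0])),'36 dir yaw',np.degrees(np.arctan2(w[1],w[0])))
s=st();M=R.from_quat(s['eef_rot']).as_matrix();print('tool x yaw',np.degrees(np.arctan2(M[1,0],M[0,0])))
E
```

```text
[[ 462.5 -280.3   44. ]
 [ 429.8 -293.3   44. ]
 [ 414.5 -253.1   44. ]
 [ 447.8 -241.1   44. ]] [ 438.6 -267.    44. ]
[35.2 43.  35.4 41.8]
44 dir yaw -69.33341833960563 36 dir yaw -159.24069517626094
1.7 [ 0.4413 -0.2719  0.1985] [-0.4384  0.5549 -0.5548  0.4383] F [0.5 0.7 0.1] w 0.0869 q [ 0.79  0.13 -0.36  1.76  0.05  1.26 -1.38]
tool x yaw -103.37211264627672
```

{"op": "arm_command", "data": {
  "targets": [
    [[0, 0.012, 0, 0, -6.8, 0], [0, 0.012, 0, 0, -6.8, 0], [0, 0.012, 0, 0, -6.8, 0], [0, 0.012, 0, 0, -6.8, 0], [0, 0.012, 0, 0, -6.9, 0], [-0.0055, 0.01, 0.0008, 0, 0, 0], [0, 0, 0, 0, 0, 0], [0, 0, 0, 0, 0, 0]]
  ],
  "hand": 0.8
}}

```text
time: 2.37
ee_pos: [0.44, -0.2661, 0.1284]
eef_rot: [-0.58, 0.404, -0.404, 0.58]
ft_force: [-0.2, 0.3, 1.2]
width: 0.0697
```

```bash
python3 - <<'E'
from h import *
s=st()
p,d=snap('wrist','w2');cv2.imwrite('pics/w2b.png',cv2.resize(p,None,fx=1.5,fy=1.5,interpolation=cv2.INTER_CUBIC))
E
```

```text
2.3667 [ 0.44   -0.2661  0.1284] [-0.5805  0.4041 -0.4035  0.5805] F [-0.2  0.3  1.2] w 0.0697 q [ 0.82  0.19 -0.4   1.85  0.08  1.11 -0.83]
```

View pics/w2b.png

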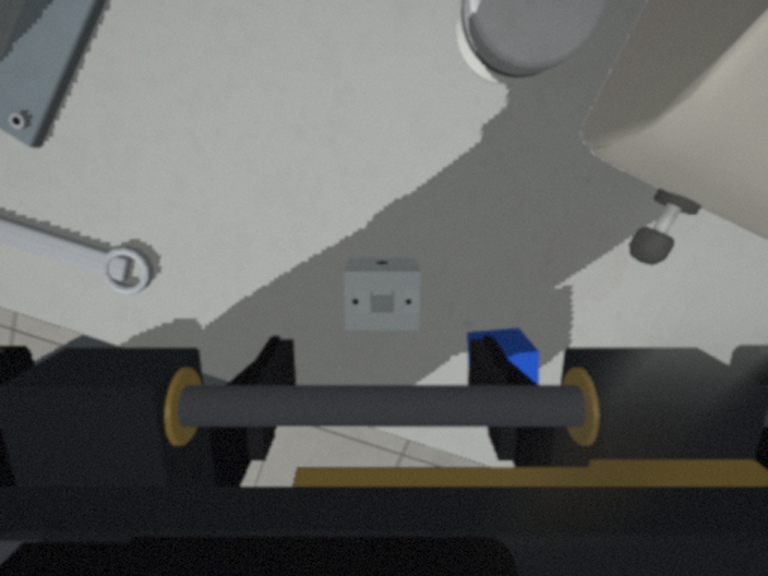

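The block now lies square between the fingers, with its top corners at (345,271), (419,271), (420,331) and (344,330) in the enlarged view. Triangulating its height:

```bash
python3 - <<'E'
from h import *
_,d=load('w1');_,e=load('w2')
A=lambda x,y:(205+x/8-.44,148+y/8-.44); B=lambda x,y:((x+.5)/1.5-.5,(y+.5)/1.5-.5)
for n,a,b in [('s1',(267,355),(355,301)),('s2',(453,235),(409,301)),('c0',(415,105),(419,271)),('c1',(560,310),(420,331)),('c2',(307,475),(344,330)),('c3',(165,272),(345,271))]:
    X,r_=tri([(d,A(*a)),(e,B(*b))]);print(n,np.round(X*1000,1),np.round(np.array(r_)*1000,2))
P=np.mean([onz(e,B(*b),.044) for b in [(345,271),(419,271),(420,331),(344,330)]],0);print(P)
plan([P[0],P[1],.026])
plan([.4388,-.2668,.026])
E
```

```text
s1 [ 433.3 -252.1   45.2] [0.06 0.06]
s2 [ 444.7 -281.4   47.4] [0.27 0.27]
c0 [ 463.1 -280.4   46.5] [0.25 0.25]
c1 [ 431.8 -293.2   52.6] [0.21 0.21]
c2 [ 412.8 -252.5   40.4] [0.61 0.61]
c3 [ 447.4 -240.8   41.5] [0.07 0.07]
[ 0.43834378 -0.26717484  0.044     ]
cur [ 0.4404 -0.2665  0.1291] d world [-0.002  -0.0006 -0.1031] d tool(cur) [-0.0002  0.1031 -0.0022] d tool(tgt) [-0.0002  0.1031 -0.0022] rotvec deg [0. 0. 0.]
cur [ 0.4404 -0.2665  0.1291] d world [-0.0016 -0.0003 -0.1031] d tool(cur) [-0.0003  0.1031 -0.0016] d tool(tgt) [-0.0003  0.1031 -0.0016] rotvec deg [0. 0. 0.]
```

{"op": "arm_command", "data": {
  "targets": [
    [[0, 0.035, -0.002, 0, 0, 0], [0, 0.035, 0, 0, 0, 0], [0, 0.02, 0, 0, 0, 0], [0, 0.013, 0, 0, 0, 0], [0, 0, 0, 0, 0, 0], [0, 0, 0, 0, 0, 0]]
  ]
}}

```text
time: 2.92
ee_pos: [0.4386, -0.2674, 0.0261]
eef_rot: [-0.581, 0.403, -0.404, 0.581]
ft_force: [0.9, -1.0, 0.5]
width: 0.0697
```

{"op": "arm_command", "data": {
  "targets": [
    [[0, 0, 0, 0, 0, 0], [0, 0, 0, 0, 0, 0], [0, 0, 0, 0, 0, 0], [0, 0, 0, 0, 0, 0], [0, 0, 0, 0, 0, 0], [0, 0, 0, 0, 0, 0]]
  ],
  "hand": 0,
  "grip_force": 20
}}

```text
time: 3.42
ee_pos: [0.4385, -0.2674, 0.026]
eef_rot: [0.581, -0.403, 0.403, -0.581]
ft_force: [-1.5, 0.9, 3.3]
width: 0.0436
```

{"op": "arm_command", "data": {
  "targets": [
    [[0, -0.03, 0, 0, 0, 0], [0, -0.04, 0, 0, 0, 0], [0, -0.04, 0, 0, 0, 0], [0, -0.04, 0, 0, 0, 0], [-0.028, 0, 0.023, 0, 0, 0], [-0.028, 0, 0.023, 0, 0, 0], [-0.028, 0, 0.023, 0, 0, 0], [-0.028, 0, 0.023, 0, 0, 0], [-0.028, 0, 0.023, 0, 0, 0], [-0.028, 0, 0.023, 0, 0, 0], [-0.028, 0, 0.023, 0, 0, 0], [-0.028, 0, 0.023, 0, 0, 0]]
  ]
}}

```text
time: 4.42
ee_pos: [0.5324, 0.0085, 0.1755]
eef_rot: [0.581, -0.403, 0.403, -0.581]
ft_force: [1.4, 0.1, -2.2]
width: 0.0441
```

{"op": "arm_command", "data": {
  "targets": [
    [[0, 0, 0, 0, 6.9, 0], [0, 0, 0, 0, 6.9, 0], [0, 0, 0, 0, 6.9, 0], [0, 0, 0, 0, 6.9, 0], [0, 0, 0, 0, 6.9, 0], [0, 0, 0, 0, 0, 0], [0, 0, 0, 0, 0, 0], [0, 0, 0, 0, 0, 0]]
  ]
}}

```text
time: 5.08
ee_pos: [0.5322, 0.007, 0.1754]
eef_rot: [-0.436, 0.556, -0.556, 0.436]
ft_force: [-0.3, 0.5, -1.9]
width: 0.0439
```

```bash
python3 - <<'E'
from h import *
s=st()
p,d=snap('wrist','w3');cv2.imwrite('pics/w3b.png',cv2.resize(p,None,fx=1.5,fy=1.5,interpolation=cv2.INTER_CUBIC))
E
```

```text
5.0833 [0.5322 0.007  0.1754] [-0.4365  0.5564 -0.5564  0.4363] F [-0.3  0.5 -1.9] w 0.0439 q [ 0.41  0.21 -0.57  1.75  0.12  1.22 -2.  ]
```

View pics/w3b.png

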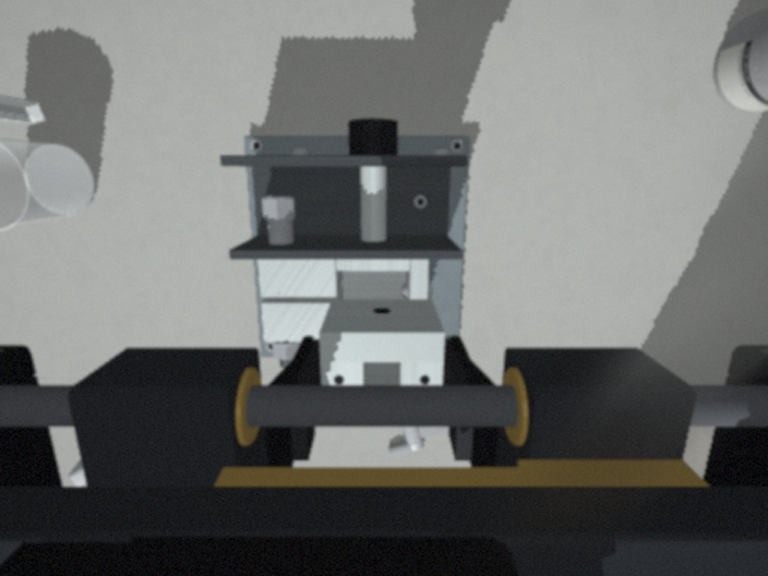

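The wrist view shows the channel (flange tops at rows 157 and 254), the bolt head at (278,208), the lens tube at column 374, and the well partly hidden by the held block. I'll back off to see the whole well.

{"op": "arm_command", "data": {
  "targets": [
    [[0, 0, -0.035, 0, 0, 0], [0, 0, -0.035, 0, 0, 0], [0, 0, 0, 0, 0, 0], [0, 0, 0, 0, 0, 0]]
  ]
}}

```text
time: 5.47
ee_pos: [0.4633, 0.024, 0.1757]
eef_rot: [0.436, -0.556, 0.557, -0.436]
ft_force: [-0.1, -1.1, -2.5]
width: 0.044
```

```bash
python3 - <<'E'
from h import *
s=st()
p,d=snap('wrist','w4')
c=cv2.resize(p[60:240,130:330],None,fx=4,fy=3.3,interpolation=cv2.INTER_CUBIC)
c=cv2.resize(p[60:210,140:330],None,fx=4,fy=4,interpolation=cv2.INTER_CUBIC);cv2.imwrite('pics/w4c.png',c)
E
```

```text
5.4667 [0.4633 0.024  0.1757] [ 0.4363 -0.5562  0.5572 -0.4357] F [-0.1 -1.1 -2.5] w 0.044 q [ 0.43  0.05 -0.59  1.91  0.03  1.2  -1.98]
```

View pics/w4c.png

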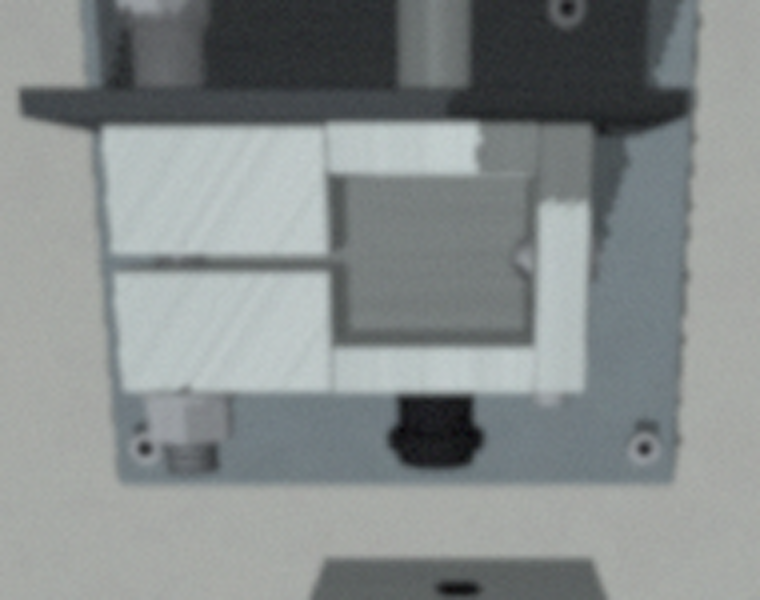

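The whole well is in view, with mouth corners at about (328,175), (537,175), (534,347) and (332,347) in the crop. The spring ball sits at (523,260) on the right wall.

```bash
python3 - <<'E'
from h import *
_,d=load('w4');_,w3=load('w3')
C=lambda x,y:(140+x/4-.375,60+y/4-.375)
B=lambda x,y:((x+.5)/1.5-.5,(y+.5)/1.5-.5)
P=np.array([onz(d,C(*q),.062) for q in [(328,175),(537,175),(534,347),(332,347)]]);print('well',np.round(P*1000,1),np.round(P.mean(0)*1000,1))
print([round(np.linalg.norm(P[i]-P[(i+1)%4])*1000,1) for i in range(4)])
yv=P[0]-P[1]+P[3]-P[2];print('yaw from well y', np.degrees(np.arctan2(yv[1],yv[0]))-90)
F=[onz(d,C(*q),.062) for q in [(125,390),(584,390)]];v=F[0]-F[1];print('clamp front',np.round(F,4),np.linalg.norm(v),np.degrees(np.arctan2(v[1],v[0]))-90)
# flange top front/back edges: top surface z .078; w4 and w3
for n,q,z in [('brk L top',(20,89),.078),('brk R top',(690,89),.078)]: print(n,np.round(onz(d,C(*q),z)*1000,1))
for n,q in [('brk L',(231,255)),('brk R',(463,255)),('rear L',(221,158)),('rear R',(468,158))]: print(n,np.round(onz(w3,B(*q),.078)*1000,1))
# height check: clamp front-left corner of ear & rear-left
X=tri([(d,C(20,89)),(w3,B(231,251))]);print(X);X=tri([(d,C(690,89)),(w3,B(463,251))]);print(X)
_,a=load('scene0');_,b=load('side0')
S=lambda x,y:(170+x/3.5-.36,150+y/3.5-.36); D=lambda x,y:(170+x/4.5-.39,140+y/4.5-.39)
for n,p,q,z in [('clamp FR',(294,240),(385,283),(584,390)),('clamp FL',(136,291),(258,390),(125,390)),('clampBL',(100,240),(160,348),(105,127))]:
    print(n,tri([(d,C(*z)),(a,S(*p))]),tri([(d,C(*z)),(b,D(*q))]))
    print('  planes',onz(d,C(*z),.062),onz(a,S(*p),.062),onz(b,D(*q),.062))
s=st();M=R.from_quat(s['eef_rot']).as_matrix();print('tool x yaw',np.degrees(np.arctan2(M[1,0],M[0,0])),M[2])
E
```

```text
well [[549.   32.1  62. ]
 [537.7 -13.6  62. ]
 [500.3  -4.4  62. ]
 [511.7  41.6  62. ]] [524.7  13.9  62. ]
[np.float64(47.1), np.float64(38.5), np.float64(47.3), np.float64(38.5)]
yaw from well y -13.904900571041466
clamp front [[ 0.5138  0.0918  0.062 ]
 [ 0.4876 -0.0136  0.062 ]] 0.10858152466895418 -13.91919009151458
brk L top [580.1  88.2  78. ]
brk R top [546.6 -47.3  78. ]
brk L [576.5  88.4  78. ]
brk R [543.2 -46.9  78. ]
rear L [630.7  75.6  78. ]
rear R [597.3 -60.3  78. ]
(array([0.57927902, 0.08654444, 0.08201818]), [0.00040757696125074555, 0.0004075769612507217])
(array([ 0.54639223, -0.04673038,  0.08149614]), [0.00017129991497972266, 0.00017129991497968552])
clamp FR (array([ 0.48687576, -0.0142668 ,  0.0596415 ]), [0.0005854923842411002, 0.0005854923842411366]) (array([ 0.48874769, -0.01304237,  0.060642  ]), [0.001483982772592845, 0.00148398277259283])
  planes [ 0.48763087 -0.01362197  0.062     ] [ 0.48462951 -0.01293619  0.062     ] [ 0.4890999  -0.00983133  0.062     ]
clamp FL (array([0.51430485, 0.09098049, 0.06561091]), [0.00042131805864877313, 0.0004213180586488578]) (array([0.51389932, 0.09324609, 0.05790032]), [0.0005069739125839448, 0.0005069739125837486])
  planes [0.5137505  0.09177117 0.062     ] [0.51792066 0.08906444 0.062     ] [0.51179751 0.09893876 0.062     ]
clampBL (array([0.57052809, 0.07712536, 0.06341947]), [0.00011112701525923276, 0.0001111270152591322]) (array([0.5714564 , 0.07828836, 0.05987745]), [0.0004152704472479739, 0.0004152704472478871])
  planes [0.57079123 0.0775748  0.062     ] [0.57185091 0.07617831 0.062     ] [0.57031134 0.08125115 0.062     ]
5.5167 [0.4644 0.0237 0.176 ] [ 0.4356 -0.5564  0.5575 -0.4358] F [ 0.3  0.6 -1.8] w 0.0438 q [ 0.43  0.05 -0.59  1.9   0.03  1.2  -1.98]
tool x yaw -103.9268152836879 [ 6.95547548e-04 -9.99998744e-01  1.42434756e-03]
```

```bash
python3 - <<'E'
from h import *
p,d=load('w3')
B=lambda x,y:((x+.5)/1.5-.5,(y+.5)/1.5-.5)
c=cv2.resize(p[190:270,200:310],None,fx=7,fy=7,interpolation=cv2.INTER_CUBIC);cv2.imwrite('pics/w3c.png',c)
M=np.array(d['mount']);f=f_of(d)
def tp(uv,y):
    v=M[:3,:3]@np.array([(uv[0]-d['cx'])/f,(uv[1]-d['cy'])/f,1]);o=M[:3,3];return np.round((o+v*(y-o[1])/v[1])*1000,1)
T=lambda x,y:(200+x/7-.43,190+y/7-.43)
for q,y in [((330,332),-.018),((444,332),-.018),((337,300),.026),((432,300),.026)]: print(q,tp(B(*q),y))
E
```

```text
(330, 332) [-17.5 -18.   18.4]
(444, 332) [ 22.6 -18.   18.4]
(337, 300) [-19.4  26.   16.9]
(432, 300) [23.3 26.  16.9]
```

View pics/w3c.png

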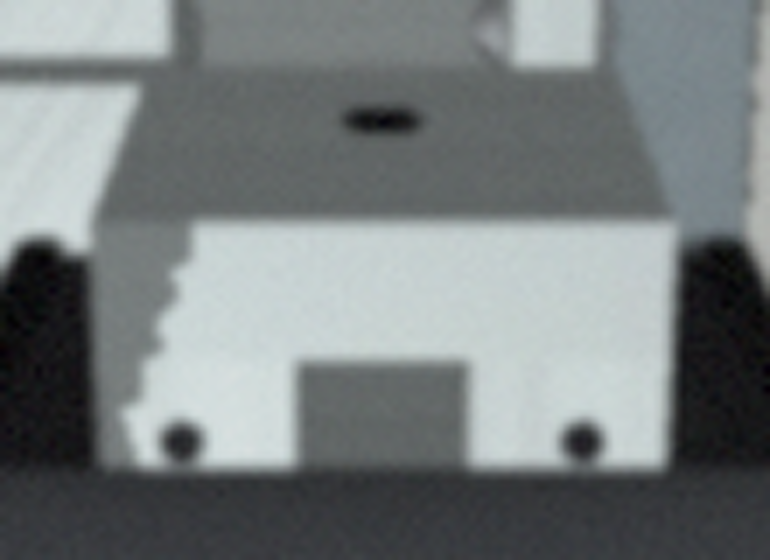

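{"op": "arm_command", "data": {
  "targets": [
    [[-0.005, 0, 0.03, 0, 0, 0], [0, 0, 0.031, 0, 0, 0], [0, 0.035, 0, 0, 0, 0], [0, 0.03, 0, 0, 0, 0], [0, 0.017, 0, 0, 0, 0], [0, 0, 0, 0, 0, 0], [0, 0, 0, 0, 0, 0], [0, 0, 0, 0, 0, 0]]
  ]
}}

```text
time: 6.18
ee_pos: [0.5261, 0.014, 0.0949]
eef_rot: [0.435, -0.557, 0.558, -0.436]
ft_force: [0.0, -0.4, -1.3]
width: 0.044
```

```bash
python3 - <<'E'
from h import *
s=st()
p,d=snap('wrist','w5')
c=cv2.resize(p[90:270,150:350],None,fx=3.5,fy=3.2,interpolation=cv2.INTER_CUBIC);cv2.imwrite('pics/w5c.png',c)
p,d=snap('side','s5');q,e=snap('scene','c5')
c=np.hstack([cv2.resize(q[160:260,180:280],None,fx=4,fy=4,interpolation=cv2.INTER_CUBIC),cv2.resize(p[160:260,170:270],None,fx=4,fy=4,interpolation=cv2.INTER_CUBIC)]);cv2.imwrite('pics/s5c.png',c)
E
```

```text
6.1833 [0.5261 0.014  0.0949] [ 0.4347 -0.5569  0.5576 -0.4358] F [ 0.  -0.4 -1.3] w 0.044 q [ 0.39  0.28 -0.57  1.85  0.17  1.06 -2.06]
```

View pics/w5c.png

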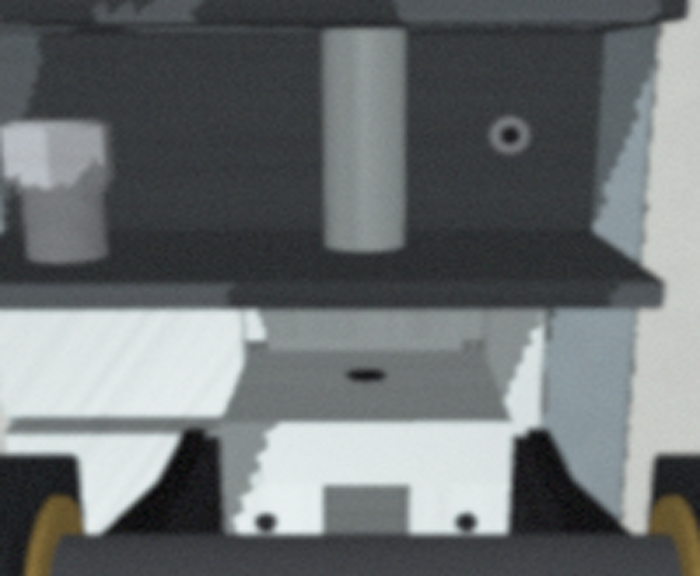

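View pics/s5c.png

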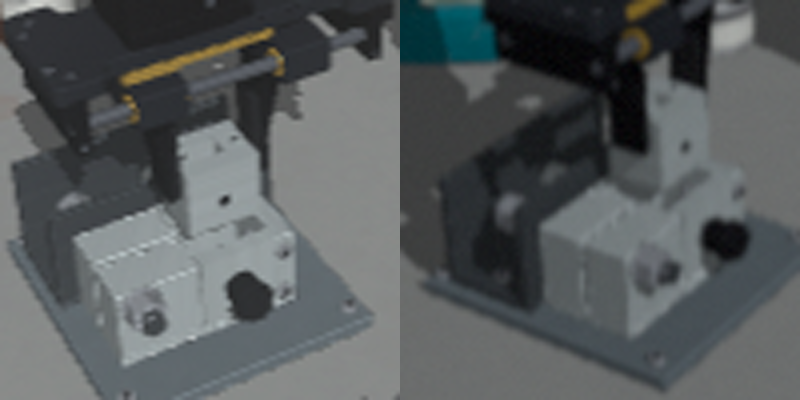

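{"op": "arm_command", "data": {
  "targets": [
    [[0.0004, 0, -0.0014, 0, 0, 0], [0, 0.004, 0, 0, 0, 0], [0, 0.004, 0, 0, 0, 0], [0, 0.003, 0, 0, 0, 0], [0, 0, 0, 0, 0, 0], [0, 0, 0, 0, 0, 0]]
  ]
}}

```text
time: 6.83
ee_pos: [0.5231, 0.0139, 0.0822]
eef_rot: [-0.435, 0.557, -0.557, 0.435]
ft_force: [-0.4, 0.9, -2.0]
width: 0.0441
```

```bash
python3 - <<'E'
from h import *
s=st();plan([.5247,.0139,.08],np.radians(-103.91))
p,d=snap('wrist','w6')
c=cv2.resize(p[150:270,180:320],None,fx=5,fy=5,interpolation=cv2.INTER_CUBIC);cv2.imwrite('pics/w6c.png',c)
E
```

```text
6.8333 [0.5231 0.0139 0.0822] [-0.4354  0.5575 -0.5572  0.435 ] F [-0.4  0.9 -2. ] w 0.0441 q [ 0.39  0.29 -0.57  1.86  0.18  1.04 -2.07]
cur [0.5231 0.0139 0.0822] d world [ 0.0016 -0.     -0.0022] d tool(cur) [-0.0004  0.0022  0.0015] d tool(tgt) [-0.0004  0.0022  0.0015] rotvec deg [ 0.04 -0.12  0.01]
```

View pics/w6c.png

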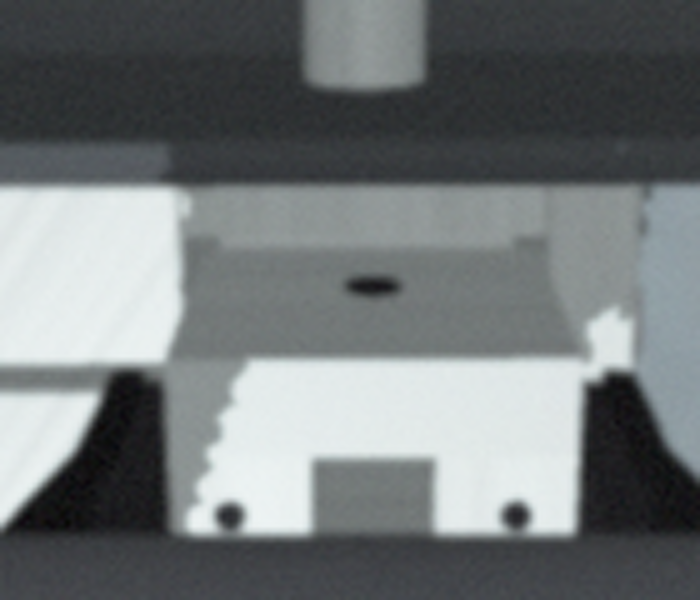

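{"op": "arm_command", "data": {
  "targets": [
    [[0, 0.003, 0, 0, 0, 0], [0, 0.003, 0, 0, 0, 0], [0, 0, 0, 0, 0, 0], [0, 0, 0, 0, 0, 0], [0, 0, 0, 0, 0, 0]]
  ]
}}

```text
time: 7.3
ee_pos: [0.5234, 0.0139, 0.0765]
eef_rot: [0.435, -0.557, 0.557, -0.435]
ft_force: [-0.3, 0.0, -2.1]
width: 0.0437
```

```bash
python3 - <<'E'
from h import *
s=st();plan([.5247,.0139,.08],np.radians(-103.91));print(s['torque'])
E
```

```text
7.3 [0.5234 0.0139 0.0765] [ 0.4352 -0.5573  0.5573 -0.4352] F [-0.3  0.  -2.1] w 0.0437 q [ 0.38  0.3  -0.57  1.87  0.19  1.02 -2.07]
cur [0.5234 0.0139 0.0765] d world [ 0.0013 -0.      0.0035] d tool(cur) [-0.0003 -0.0035  0.0013] d tool(tgt) [-0.0003 -0.0035  0.0013] rotvec deg [-0.   -0.12  0.  ]
[ 0.05043943 -0.00831111 -0.0126227 ]
```

{"op": "arm_command", "data": {
  "targets": [
    [[0, 0, 0.001, 0, 0, 0], [0, 0.003, 0, 0, 0, 0], [0, 0.003, 0, 0, 0, 0], [0, 0, 0, 0, 0, 0], [0, 0, 0, 0, 0, 0], [0, 0, 0, 0, 0, 0]]
  ]
}}

```text
time: 7.8
ee_pos: [0.5243, 0.0137, 0.0705]
eef_rot: [-0.435, 0.557, -0.557, 0.435]
ft_force: [-0.1, 0.5, -1.4]
width: 0.044
```

```bash
python3 - <<'E'
from h import *
s=st();plan([.5247,.0139,.066],np.radians(-103.91));print(s['torque'])
E
```

```text
7.8 [0.5243 0.0137 0.0705] [-0.4352  0.5573 -0.5573  0.4352] F [-0.1  0.5 -1.4] w 0.044 q [ 0.38  0.31 -0.56  1.87  0.19  1.01 -2.08]
cur [0.5243 0.0137 0.0705] d world [ 0.0004  0.0002 -0.0045] d tool(cur) [-0.0003  0.0045  0.0003] d tool(tgt) [-0.0003  0.0045  0.0003] rotvec deg [ 0.   -0.12  0.  ]
[0.04461241 0.04136471 0.01613013]
```

Free so far, with the block 17.5 mm deep. I'll go on to the ball, leaving the fingertips 4 mm above the clamp.

{"op": "arm_command", "data": {
  "targets": [
    [[0, 0.0025, 0, 0, 0, 0], [0, 0.0025, 0, 0, 0, 0], [0, 0, 0, 0, 0, 0], [0, 0, 0, 0, 0, 0]]
  ]
}}

```text
time: 8.13
ee_pos: [0.5245, 0.0146, 0.0656]
eef_rot: [-0.435, 0.557, -0.557, 0.436]
ft_force: [1.0, 3.9, -0.7]
width: 0.044
```

{"op": "arm_command", "data": {
  "targets": [
    [[0, 0, 0, 0, 0, 0], [0, 0, 0, 0, 0, 0], [0, 0, 0, 0, 0, 0], [0, 0, 0, 0, 0, 0]]
  ],
  "hand": 0.6
}}

```text
time: 8.47
ee_pos: [0.5241, 0.0128, 0.0654]
eef_rot: [0.435, -0.557, 0.558, -0.435]
ft_force: [-0.4, -0.4, 0.0]
width: 0.0516
```

```bash
python3 - <<'E'
from h import *
s=st()
p,d=snap('wrist','w7')
c=cv2.resize(p[130:270,160:340],None,fx=4,fy=4,interpolation=cv2.INTER_CUBIC);cv2.imwrite('pics/w7c.png',c)
E
```

```text
8.4667 [0.5241 0.0128 0.0654] [ 0.4354 -0.5573  0.5577 -0.4346] F [-0.4 -0.4  0. ] w 0.0516 q [ 0.38  0.32 -0.56  1.88  0.2   1.   -2.08]
```

View pics/w7c.png

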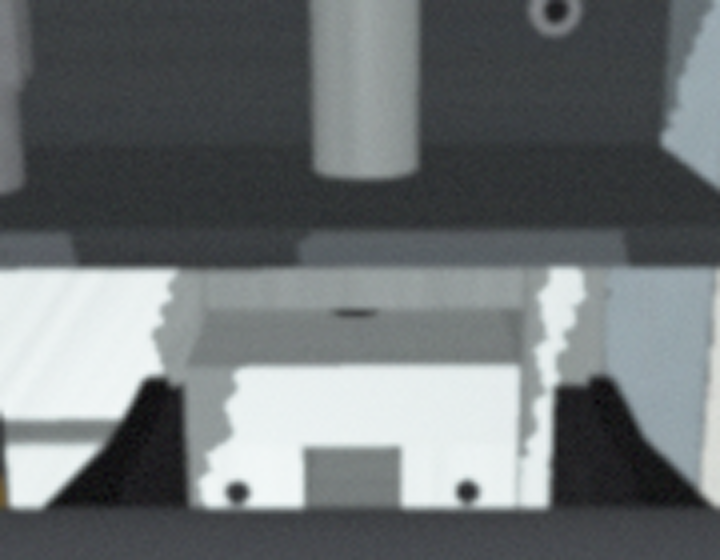

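{"op": "arm_command", "data": {
  "targets": [
    [[0, -0.015, 0, 0, 0, 0], [0, -0.025, 0, 0, 0, 0], [0, 0, 0, 0, 0, 0]]
  ]
}}

```text
time: 8.77
ee_pos: [0.5263, 0.0135, 0.1093]
eef_rot: [0.434, -0.556, 0.559, -0.436]
ft_force: [0.8, 0.3, 0.3]
width: 0.052
```

{"op": "arm_command", "data": {
  "targets": [
    [[0, 0, 0, 0, 0, 0], [0, 0, 0, 0, 0, 0], [0, 0, 0, 0, 0, 0], [0, 0, 0, 0, 0, 0], [0, 0, 0, 0, 0, 0], [0, 0, 0, 0, 0, 0]]
  ],
  "hand": 0
}}

```text
time: 9.27
ee_pos: [0.5241, 0.0137, 0.1051]
eef_rot: [-0.435, 0.557, -0.557, 0.435]
ft_force: [-0.2, -0.3, 0.5]
width: 0.0201
```

```bash
python3 - <<'E'
from h import *
s=st();plan([.5247,.0139,.062],np.radians(-103.91))
p,d=snap('wrist','w8')
cv2.imwrite('pics/w8b.png',cv2.resize(p,None,fx=1.5,fy=1.5,interpolation=cv2.INTER_CUBIC))
E
```

```text
9.2667 [0.5241 0.0137 0.1051] [-0.4354  0.5575 -0.5571  0.435 ] F [-0.2 -0.3  0.5] w 0.0201 q [ 0.4   0.27 -0.57  1.84  0.16  1.08 -2.05]
cur [0.5241 0.0137 0.1051] d world [ 0.0006  0.0002 -0.0431] d tool(cur) [-0.0004  0.0431  0.0006] d tool(tgt) [-0.0004  0.0431  0.0005] rotvec deg [ 0.04 -0.12  0.01]
```

View pics/w8b.png

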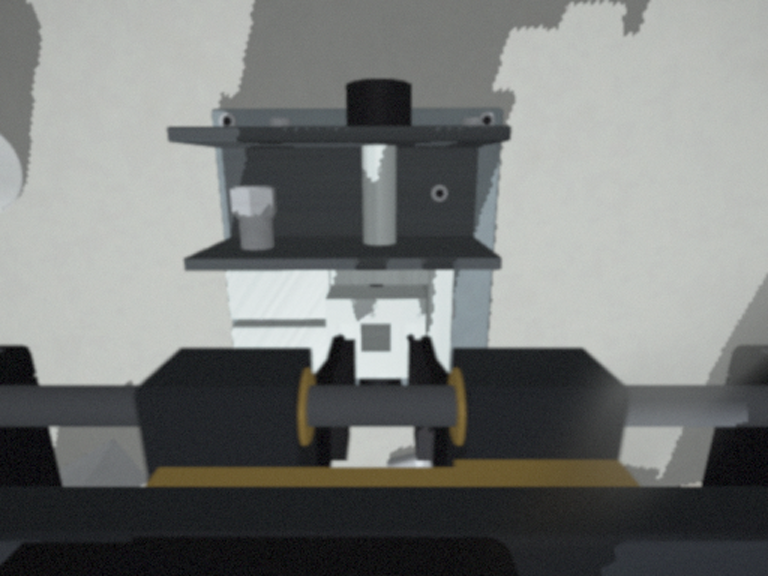

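{"op": "arm_command", "data": {
  "targets": [
    [[-0.0004, 0.002, 0, 0, 0, 0], [0, 0.003, 0, 0, 0, 0], [0, 0.004, 0, 0, 0, 0], [0, 0.003, 0, 0, 0, 0], [0, 0, 0, 0, 0, 0], [0, 0, 0, 0, 0, 0]]
  ]
}}

```text
time: 9.82
ee_pos: [0.5242, 0.014, 0.0932]
eef_rot: [-0.435, 0.557, -0.557, 0.435]
ft_force: [0.3, 0.5, 0.8]
width: 0.0003
```

{"op": "arm_command", "data": {
  "targets": [
    [[0, 0.003, 0, 0, 0, 0], [0, 0.003, 0, 0, 0, 0], [0, 0.003, 0, 0, 0, 0], [0, 0.003, 0, 0, 0, 0], [0, 0, 0, 0, 0, 0]]
  ]
}}

```text
time: 10.23
ee_pos: [0.5241, 0.0139, 0.0809]
eef_rot: [-0.435, 0.557, -0.557, 0.435]
ft_force: [-0.2, -0.3, -0.2]
width: 0.0007
```

{"op": "arm_command", "data": {
  "targets": [
    [[0, 0.003, 0, 0, 0, 0], [0, 0.003, 0, 0, 0, 0], [0, 0.003, 0, 0, 0, 0], [0, 0.002, 0, 0, 0, 0], [0, 0, 0, 0, 0, 0]]
  ]
}}

```text
time: 10.65
ee_pos: [0.5241, 0.0141, 0.07]
eef_rot: [-0.435, 0.557, -0.557, 0.435]
ft_force: [0.2, 0.7, -0.0]
width: 0.0006
```

```bash
python3 - <<'E'
from h import *
s=st()
p,d=snap('side','s9');q,e=snap('scene','c9')
c=np.hstack([cv2.resize(q[160:260,180:280],None,fx=4,fy=4,interpolation=cv2.INTER_CUBIC),cv2.resize(p[160:260,170:270],None,fx=4,fy=4,interpolation=cv2.INTER_CUBIC)]);cv2.imwrite('pics/s9c.png',c)
E
```

```text
10.65 [0.5241 0.0141 0.07  ] [-0.4354  0.5575 -0.5571  0.435 ] F [ 0.2  0.7 -0. ] w 0.0006 q [ 0.38  0.31 -0.56  1.87  0.19  1.01 -2.08]
```

View pics/s9c.png

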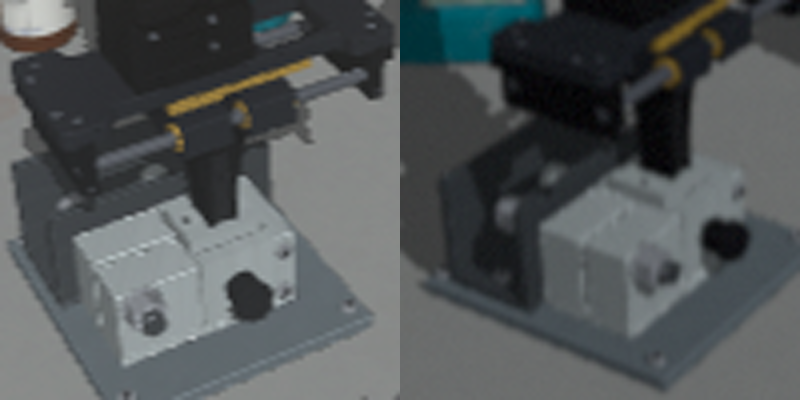

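{"op": "arm_command", "data": {
  "targets": [
    [[0, 0.002, 0, 0, 0, 0], [0, 0.002, 0, 0, 0, 0], [0, 0.002, 0, 0, 0, 0], [0, 0, 0, 0, 0, 0], [0, 0, 0, 0, 0, 0]]
  ]
}}

```text
time: 11.17
ee_pos: [0.5242, 0.014, 0.0643]
eef_rot: [-0.435, 0.557, -0.557, 0.435]
ft_force: [0.2, -0.7, -0.3]
width: 0.0006
```

```bash
python3 - <<'E'
from h import *
s=st()
E
```

```text
11.1667 [0.5242 0.014  0.0643] [-0.4354  0.5574 -0.5572  0.435 ] F [ 0.2 -0.7 -0.3] w 0.0006 q [ 0.38  0.32 -0.56  1.88  0.2   1.   -2.08]
```

{"op": "arm_command", "data": {
  "targets": [
    [[0, 0.002, 0, 0, 0, 0], [0, 0.001, 0, 0, 0, 0], [0, 0, 0, 0, 0, 0], [0, 0, 0, 0, 0, 0]]
  ]
}}

```text
time: 11.5
ee_pos: [0.5248, 0.014, 0.0624]
eef_rot: [0.435, -0.557, 0.558, -0.435]
ft_force: [-3.7, 0.1, 9.8]
width: 0.0003
```

```bash
python3 - <<'E'
from h import *
s=st()
p,d=snap('side','s10');q,e=snap('scene','c10')
c=np.hstack([cv2.resize(q[190:240,210:260],None,fx=8,fy=8,interpolation=cv2.INTER_CUBIC),cv2.resize(p[180:230,205:255],None,fx=8,fy=8,interpolation=cv2.INTER_CUBIC)]);cv2.imwrite('pics/s10c.png',c)
E
```

```text
11.5 [0.5248 0.014  0.0624] [ 0.4351 -0.557   0.5576 -0.4352] F [-3.7  0.1  9.8] w 0.0003 q [ 0.38  0.32 -0.56  1.88  0.2   1.   -2.09]
```

View pics/s10c.png

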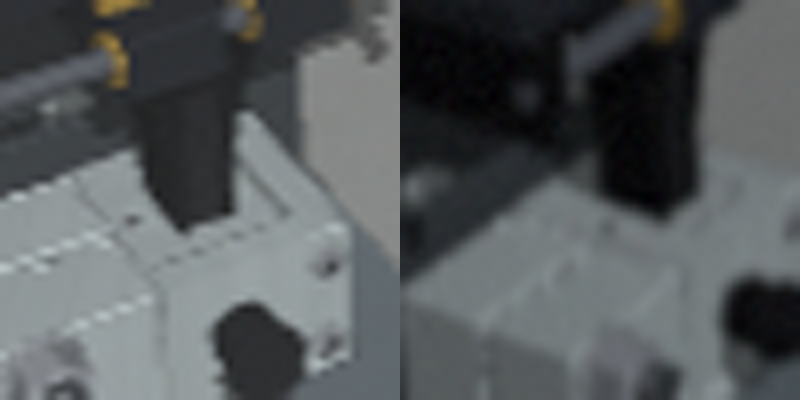

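{"op": "arm_command", "data": {
  "targets": [
    [[0, 0.0015, 0, 0, 0, 0], [0, 0, 0, 0, 0, 0], [0, 0, 0, 0, 0, 0]]
  ]
}}

```text
time: 11.85
ee_pos: [0.5249, 0.014, 0.0622]
eef_rot: [0.435, -0.557, 0.558, -0.435]
ft_force: [-9.5, -2.0, 26.7]
width: 0.0003
```

{"op": "arm_command", "data": {
  "targets": [
    [[0, 0.001, 0, 0, 0, 0], [0, 0, 0, 0, 0, 0], [0, 0, 0, 0, 0, 0]]
  ]
}}

```text
time: 12.1
ee_pos: [0.525, 0.014, 0.0621]
eef_rot: [0.435, -0.557, 0.558, -0.435]
ft_force: [-13.6, -1.5, 36.6]
width: 0.0004
```

{"op": "arm_command", "data": {
  "targets": [
    [[0, -0.01, 0, 0, 0, 0], [0, -0.025, 0, 0, 0, 0], [0, -0.04, 0, 0, 0, 0], [0, -0.04, 0, 0, 0, 0], [0, 0, -0.02, 0, 0, 0], [0, 0, 0, 0, 0, 0], [0, 0, 0, 0, 0, 0], [0, 0, 0, 0, 0, 0]]
  ],
  "hand": 0.5
}}

```text
time: 12.77
ee_pos: [0.5049, 0.0185, 0.1735]
eef_rot: [-0.435, 0.557, -0.557, 0.435]
ft_force: [0.5, 0.3, 0.7]
width: 0.0409
```

```bash
python3 - <<'E'
from h import *
s=st()
p,d=snap('wrist','w11')
cv2.imwrite('pics/w11b.png',cv2.resize(p[50:240,140:330],None,fx=3.1,fy=3.1,interpolation=cv2.INTER_CUBIC))
p,_=snap('side','s11');q,e=snap('scene','c11')
c=np.hstack([cv2.resize(q[190:240,210:260],None,fx=8,fy=8,interpolation=cv2.INTER_CUBIC),cv2.resize(p[180:230,205:255],None,fx=8,fy=8,interpolation=cv2.INTER_CUBIC)]);cv2.imwrite('pics/s11c.png',c)
E
```

```text
12.7667 [0.5049 0.0185 0.1735] [-0.4354  0.5574 -0.5574  0.4348] F [0.5 0.3 0.7] w 0.0409 q [ 0.42  0.15 -0.59  1.81  0.09  1.21 -2.01]
```

View pics/w11b.png

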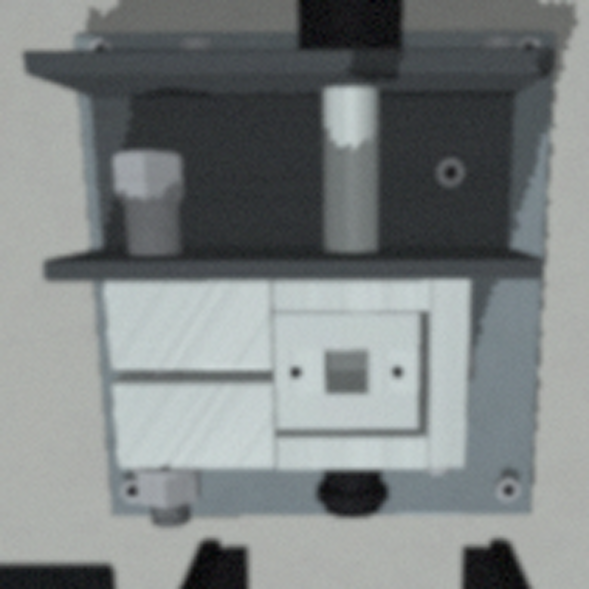

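View pics/s11c.png

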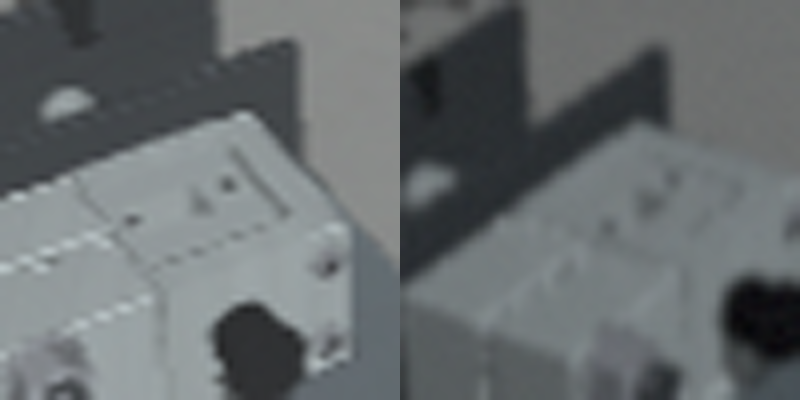

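The block is flush: its top lies in the clamp's plane in all three views, it is released, and the remaining gaps are about 2 mm at the right and front edges. The hex head is at (148,175) in the crop with its ridge uppermost. I'll move above it and measure.

{"op": "arm_command", "data": {
  "targets": [
    [[-0.02, 0, 0.026, 0, 0, 0], [-0.02, 0, 0.026, 0, 0, 0], [-0.02, 0, 0.027, 0, 0, 0], [0, 0.02, 0, 0, 0, 0], [0, 0, 0, 0, 0, 0], [0, 0, 0, 0, 0, 0], [0, 0, 0, 0, 0, 0]]
  ]
}}

```text
time: 13.5
ee_pos: [0.5957, 0.0574, 0.1542]
eef_rot: [-0.435, 0.557, -0.557, 0.435]
ft_force: [0.8, -0.7, 0.4]
width: 0.0435
```

```bash
python3 - <<'E'
from h import *
s=st()
p,d=snap('wrist','w12')
cv2.imwrite('pics/w12b.png',cv2.resize(p[120:270,160:350],None,fx=4,fy=4,interpolation=cv2.INTER_CUBIC))
E
```

```text
13.5 [0.5957 0.0574 0.1542] [-0.4354  0.5575 -0.5574  0.4347] F [ 0.8 -0.7  0.4] w 0.0435 q [ 0.3   0.38 -0.59  1.6   0.22  1.23 -2.15]
```

View pics/w12b.png

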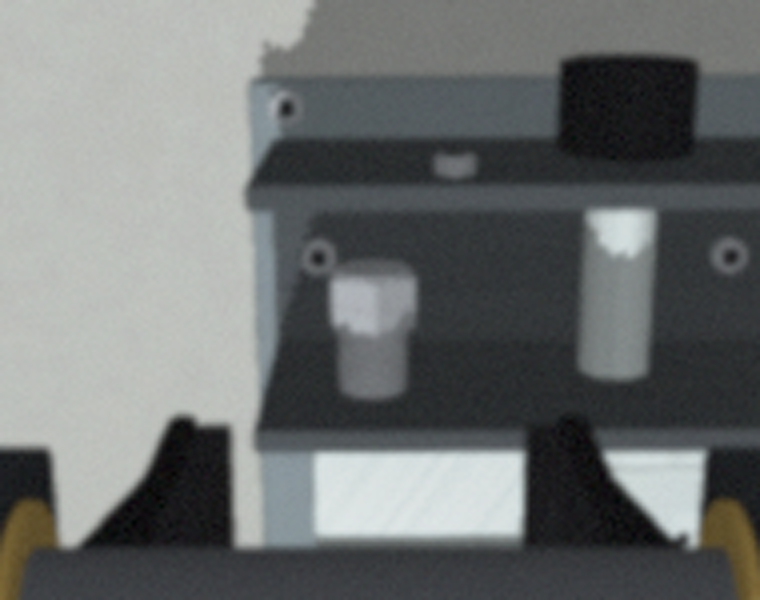

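```bash
python3 - <<'E'
from h import *
p,d=load('w12')
c=p[180:225,235:270];cv2.imwrite('pics/w12c.png',cv2.resize(cv2.convertScaleAbs(c,alpha=1.5,beta=-30),None,fx=13,fy=13,interpolation=cv2.INTER_CUBIC))
g=p.mean(2)
print(np.round(g[190:202,238:268].mean(0)))
print('rows',np.round(g[180:212,248:252].mean(1)))
B=lambda x,y:(160+x/4-.375,120+y/4-.375)
for z in (.052,): print(onz(d,B(330,300),z),onz(d,B(416,300),z))
print('flange',onz(d,B(248,190),.078),onz(d,B(255,440),.078))
X=[.5959,.0581,.052];print(proj(d,X))
M=R.from_euler('z',-13.91,degrees=True).as_matrix()
o=np.array([.5276,.02555,0])
for q in [(52.5,48,63),(64.5,48,63),(58.5,38,57),(58.5,58,57),(58.5,48,52)]: print(q,np.round(proj(d,o+M@(np.array(q)/1000)),1))
E
```

```text
[ 54.  55.  55.  67. 103. 145. 168. 171. 171. 175. 176. 176. 177. 176.
 174. 168. 158. 150. 149. 149. 148. 144. 140. 135. 130. 113.  79.  58.
  54.  54.]
rows [ 56.  55.  56.  55.  64.  81.  89.  92. 105. 136. 158. 172. 179. 178.
 179. 178. 178. 175. 177. 179. 179. 179. 168. 142. 121. 112. 112. 113.
 111. 110. 111. 110.]
[0.59721139 0.06791151 0.052     ] [0.59228261 0.04831175 0.052     ]
flange [0.63106456 0.07549753 0.078     ] [0.57724046 0.08915797 0.078     ]
[np.float64(252.5873022727661), np.float64(193.4764220733968)]
(52.5, 48, 63) [252.6 203.1]
(64.5, 48, 63) [252.5 190.3]
(58.5, 38, 57) [263.4 194.9]
(58.5, 58, 57) [241.7 194.9]
(58.5, 48, 52) [252.6 193.4]
```

View pics/w12c.png

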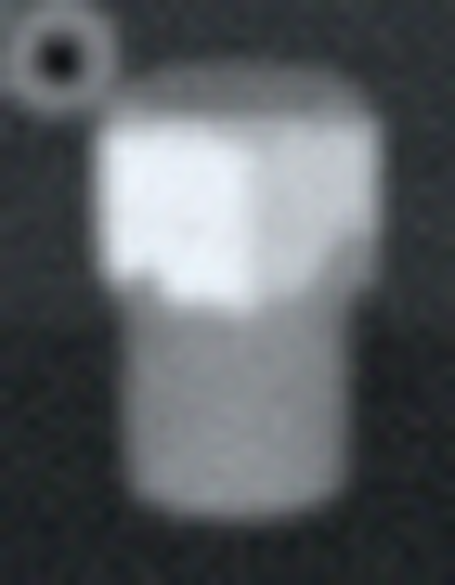

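{"op": "arm_command", "data": {
  "targets": [
    [[0, 0, 0, 0, 0, 4], [0, 0, 0, 0, 0, 0], [0, 0, 0, 0, 0, 0], [0, 0, 0, 0, 0, 0]]
  ]
}}

```text
time: 13.88
ee_pos: [0.5962, 0.0575, 0.1547]
eef_rot: [-0.416, 0.572, -0.543, 0.454]
ft_force: [-0.5, 0.5, 0.3]
width: 0.0434
```

```bash
python3 - <<'E'
from h import *
s=st();M=R.from_quat(s['eef_rot']).as_matrix();print(np.round(M,3))
c=np.array([.5959,.0579,.053]);tgt=c+M[:,1]*.019;print(tgt);plan(tgt)
E
```

```text
13.8833 [0.5962 0.0575 0.1547] [-0.4156  0.5717 -0.5426  0.4539] F [-0.5  0.5  0.3] w 0.0434 q [ 0.35  0.37 -0.6   1.62  0.16  1.19 -2.09]
[[-0.243  0.017  0.97 ]
 [-0.968  0.066 -0.243]
 [-0.068 -0.998  0.001]]
[0.5962318  0.0591482  0.03404395]
cur [0.5962 0.0575 0.1547] d world [ 1.000e-04  1.700e-03 -1.207e-01] d tool(cur) [ 0.0066  0.1205 -0.0005] d tool(tgt) [ 0.0066  0.1205 -0.0005] rotvec deg [0. 0. 0.]
```

Tool down vector leans slightly toward +y, matching the bolt's tilt. I'll descend to 20 mm short of the target and check.

{"op": "arm_command", "data": {
  "targets": [
    [[0.0065, 0.02, 0, 0, 0, 0], [0, 0.035, 0, 0, 0, 0], [0, 0.02, 0, 0, 0, 0], [0, 0, 0, 0, 0, 0], [0, 0, 0, 0, 0, 0], [0, 0, 0, 0, 0, 0]]
  ]
}}

```text
time: 14.38
ee_pos: [0.5968, 0.0573, 0.0805]
eef_rot: [-0.415, 0.572, -0.542, 0.455]
ft_force: [0.1, 0.7, 0.7]
width: 0.0431
```

```bash
python3 - <<'E'
from h import *
s=st();M=R.from_quat(s['eef_rot']).as_matrix()
c=np.array([.5959,.0579,.053]);plan(c+M[:,1]*.019)
p,d=snap('wrist','w13')
cv2.imwrite('pics/w13b.png',cv2.resize(p[100:270,160:350],None,fx=4,fy=3.5,interpolation=cv2.INTER_CUBIC))
E
```

```text
14.3833 [0.5968 0.0573 0.0805] [-0.4152  0.5715 -0.5421  0.4551] F [0.1 0.7 0.7] w 0.0431 q [ 0.34  0.44 -0.58  1.69  0.2   1.05 -2.11]
cur [0.5968 0.0573 0.0805] d world [-0.0006  0.0019 -0.0465] d tool(cur) [ 0.0016  0.0465 -0.0011] d tool(tgt) [ 0.0016  0.0465 -0.0011] rotvec deg [0. 0. 0.]
```

View pics/w13b.png

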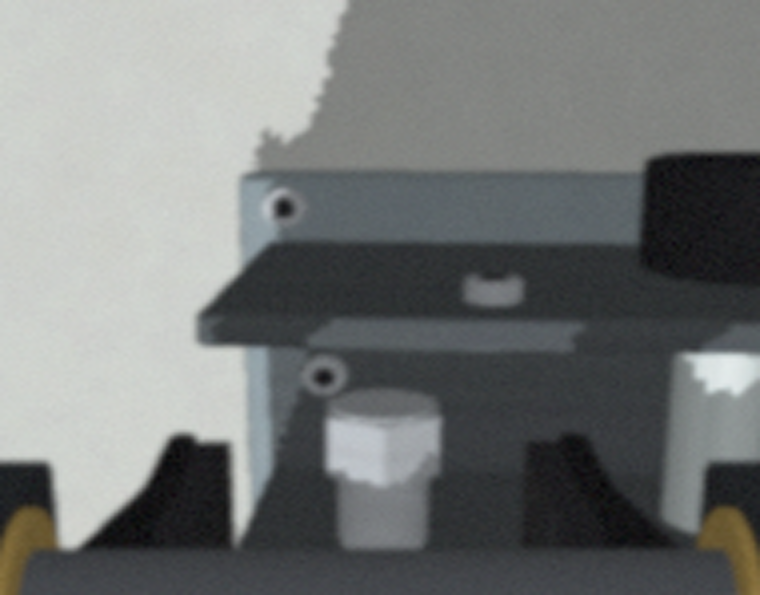

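The head (centre column 384) lies midway between the fingers (232 to 526), and its ridge is central, so the tilt matches.

{"op": "arm_command", "data": {
  "targets": [
    [[0.0012, 0.016, -0.001, 0, 0, 0], [0, 0.02, 0, 0, 0, 0], [0, 0.01, 0, 0, 0, 0], [0, 0, 0, 0, 0, 0], [0, 0, 0, 0, 0, 0], [0, 0, 0, 0, 0, 0]]
  ]
}}

```text
time: 14.93
ee_pos: [0.5963, 0.0591, 0.0342]
eef_rot: [-0.415, 0.572, -0.542, 0.455]
ft_force: [0.5, 0.0, 0.8]
width: 0.044
```

```bash
python3 - <<'E'
from h import *
s=st();M=R.from_quat(s['eef_rot']).as_matrix()
c=np.array([.5959,.0579,.053]);plan(c+M[:,1]*.019)
p,d=snap('wrist','w14')
cv2.imwrite('pics/w14b.png',cv2.resize(p[100:270,160:350],None,fx=4,fy=3.5,interpolation=cv2.INTER_CUBIC))
E
```

```text
14.9333 [0.5963 0.0591 0.0342] [-0.415   0.5717 -0.5422  0.4549] F [0.5 0.  0.8] w 0.044 q [ 0.32  0.5  -0.57  1.72  0.24  0.97 -2.14]
cur [0.5963 0.0591 0.0342] d world [-0.0001  0.0001 -0.0002] d tool(cur) [-0.0001  0.0002 -0.0001] d tool(tgt) [-0.0001  0.0002 -0.0001] rotvec deg [0. 0. 0.]
```

View pics/w14b.png

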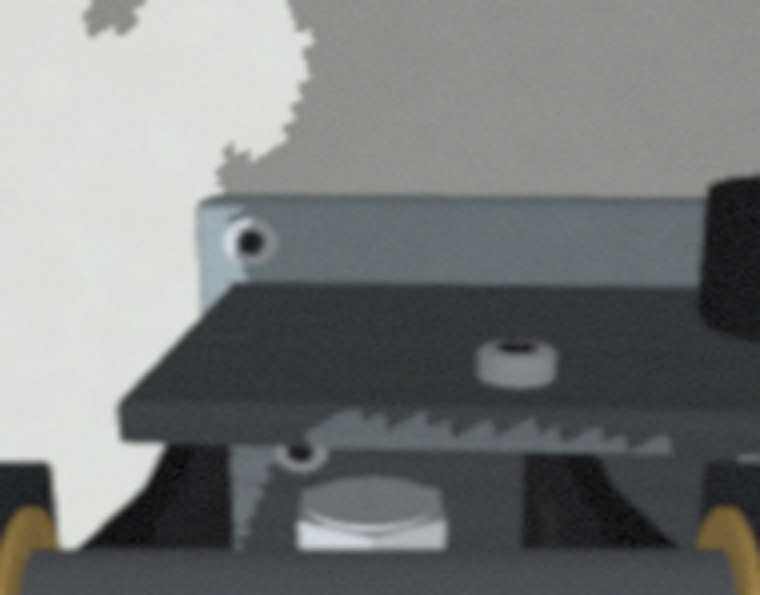

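Head centre is at column 372 and the finger midpoint at 379, so I'm about 0.9 mm off. I'll correct that, then close gently.

{"op": "arm_command", "data": {
  "targets": [
    [[-0.0008, 0, 0, 0, 0, 0], [0, 0, 0, 0, 0, 0], [0, 0, 0, 0, 0, 0]]
  ]
}}

```text
time: 15.23
ee_pos: [0.5959, 0.0598, 0.0333]
eef_rot: [-0.415, 0.572, -0.542, 0.455]
ft_force: [-0.0, -0.1, -0.1]
width: 0.0436
```

{"op": "arm_command", "data": {
  "targets": [
    [[0, 0, 0, 0, 0, 0], [0, 0, 0, 0, 0, 0], [0, 0, 0, 0, 0, 0], [0, 0, 0, 0, 0, 0], [0, 0, 0, 0, 0, 0], [0, 0, 0, 0, 0, 0], [0, 0, 0, 0, 0, 0], [0, 0, 0, 0, 0, 0]]
  ],
  "hand": 0,
  "grip_force": 6
}}

```text
time: 15.9
ee_pos: [0.5957, 0.0603, 0.0329]
eef_rot: [-0.415, 0.572, -0.542, 0.455]
ft_force: [2.9, 3.0, -1.5]
width: 0.0188
```

```bash
python3 - <<'E'
from h import *
s=st();print(s['torque']);M=R.from_quat(s['eef_rot']).as_matrix();print('grasp',s['ee_pos']-.019*M[:,1])
E
```

```text
15.9 [0.5957 0.0603 0.0329] [-0.4154  0.5721 -0.5416  0.4547] F [ 2.9  3.  -1.5] w 0.0188 q [ 0.32  0.5  -0.57  1.72  0.24  0.97 -2.14]
[ 0.62707766 -0.33475735 -0.01128986]
grasp [0.59541407 0.05901529 0.05186288]
```

Opening is 18.8 mm, which is the 19 mm across flats. I'll take up the small side load and firm up the grip.

{"op": "arm_command", "data": {
  "targets": [
    [[-0.0005, 0, 0, 0, 0, 0], [0, 0, 0, 0, 0, 0], [0, 0, 0, 0, 0, 0], [0, 0, 0, 0, 0, 0]]
  ],
  "grip_force": 18
}}

```text
time: 16.23
ee_pos: [0.5958, 0.0603, 0.0329]
eef_rot: [-0.415, 0.572, -0.542, 0.454]
ft_force: [1.6, 1.5, -0.7]
width: 0.0186
```

{"op": "arm_command", "data": {
  "targets": [
    [[0, 0, 0, 0, 0, 0], [0, 0, 0, 0, 0, 0], [0, 0, 0, 0, 0, 0], [0, 0, 0, 0, 0, 0], [0, 0, 0, 0, 0, 0], [0, 0, 0, 0, 0, 0]]
  ],
  "grip_force": 35
}}

```text
time: 16.73
ee_pos: [0.5958, 0.0603, 0.0329]
eef_rot: [-0.415, 0.572, -0.542, 0.454]
ft_force: [1.4, 3.7, -1.1]
width: 0.0183
```

```bash
python3 - <<'E'
from h import *
s=st();print(s['torque']);M=R.from_quat(s['eef_rot']).as_matrix();g=s['ee_pos']-.019*M[:,1]
Mm=R.from_euler('z',-13.91,degrees=True).as_matrix();print('grasp in mount',np.round(Mm.T@(g-np.array([.5276,.02555,0]))*1000,1))
p,d=snap('wrist','w15')
p2,_=snap('side','s15');q,e=snap('scene','c15')
cv2.imwrite('pics/w15b.png',np.hstack([cv2.resize(p[100:270,160:350],(400,400),interpolation=cv2.INTER_CUBIC),cv2.resize(q[160:260,170:270],(400,400),interpolation=cv2.INTER_CUBIC)]))
cv2.imwrite('pics/c15b.png',cv2.resize(q,None,fx=1.5,fy=1.5))
E
```

```text
16.7333 [0.5958 0.0603 0.0329] [-0.4155  0.5721 -0.5418  0.4544] F [ 1.4  3.7 -1.1] w 0.0183 q [ 0.31  0.5  -0.56  1.72  0.24  0.97 -2.14]
[ 0.55541549 -0.2660784  -0.01486564]
grasp in mount [57.8 48.8 51.9]
```

View pics/w15b.png

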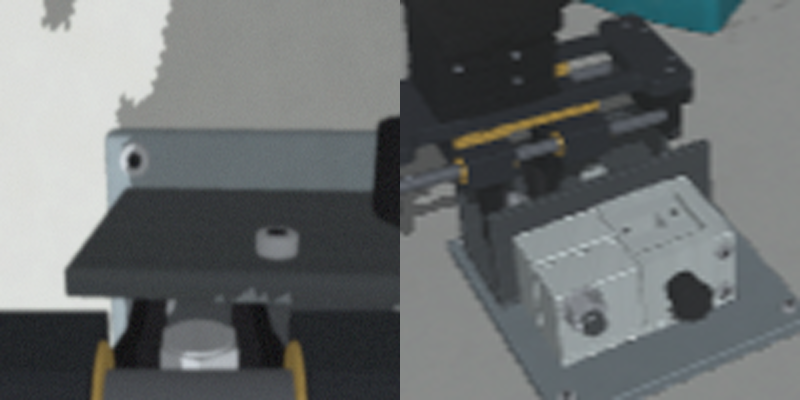

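View pics/c15b.png

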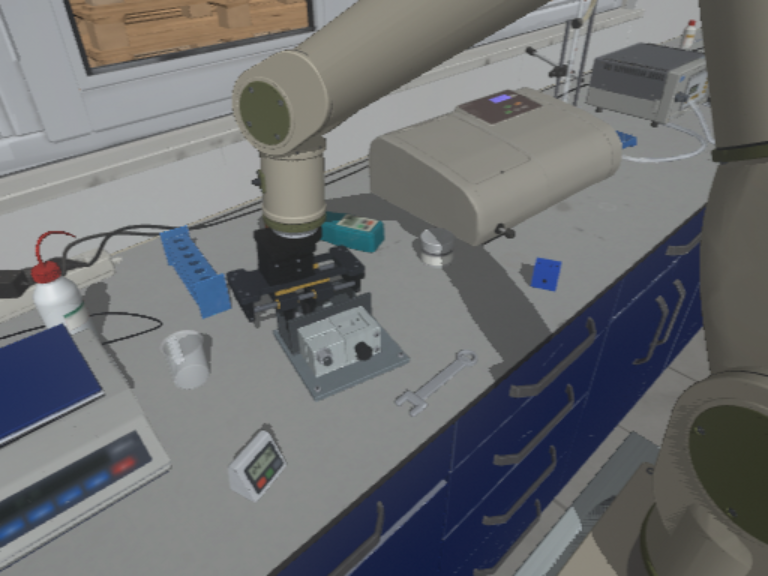

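The fingers grip the head across its flats at mount (57.8, 48.8, 51.9), against a bolt-head centre of (58.5, 48, 52). The block is flush and untouched, and the bystanders are in place. Handing in.

```bash
python3 - <<'E'
from h import *
print(r.close_job()); st()
E
```

```text
the job is handed in; nothing more can be done
None
the job is handed in; nothing more can be done
```

The cell block is pressed flush and released, and the job was handed in with the gripper holding the bolt head. No verdict was given, so what follows is from my own checks.

**Cell block:** I took the bare aluminium block, not the blue look-alike, and lowered it freely 22 mm into the well. I then pressed it home with closed fingers. It stopped hard at z = 62.1 mm under about 37 N. After I let go, all three views showed its top level with the clamp. It sits about 2 mm off to one side, with the gap at the right and front edges.

**Bolt head:** I tilted the tool about 4° to match the bolt's measured tilt of about 5°, then gripped the head across its upright flats.
- **Grip:** it was commanded to 35 N, and the opening read 18.3–18.8 mm against 19 mm across flats.
- **Position:** the grasp point is at mount (57.8, 48.8, 51.9) mm. The head centre is given as (58.5, 48, 52) mm.
- **Side force:** the final reading was about 4 N at the wrist.

**Not confirmed:** I did not measure how far the bolt turned while the fingers closed; the matched tilt suggests a degree or two at most. The last overview picture shows the timer, spanner, beaker and tin apparently where they were, but I did not measure them. My triangulated heights for the bracket top were 3–4 mm above the stated 78 mm, and those of the block's top corners scattered by several millimetres around 44 mm. I used the stated heights.

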